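Hook the steaming basket out of the tall pot

ROBOT

A 6-joint arm with a two-finger parallel gripper is mounted at the origin on the work surface. World frame = base frame: x ahead of the robot, y to its left, z up, the work surface at z = 0. Lengths are in m, angles in rad, forces in N, time in s.
With the tool pointing down it reaches from about 0.4 to 0.825 m from the base axis. Payload 7 kg.
Tool frame: the origin (TCP) lies at the very end of the fingers, on their centre line; the grasp point (between the pads) lies 19 mm behind it; z points along the fingers, y is the line along which they close (so a half turn about z gives the same grasp; the last joint's range is limited). The gripper opens to 85 mm and grips with 20 to 120 N. Pads are 22 mm wide; open, the fingers measure 114 mm over their backs; the gripper's body (76 mm by 85 mm) begins 54 mm behind the grasp point. The pads swing forward as they close: fully open they stand 13 mm farther back than shut.
Start: joints at [1.402, 0.359, 0.012, 0, -1.224, -0.288], TCP at [0.298, 0.606, 0.231] pointing down, gripper open.
Joint ranges: [-3.07, 3.07], [-1.43, 2.12], [-1.02, 1.25], [-3.03, 1.67], [-3.05, -0], [-3.03, 3.03]. Speed limits (rad/s): [2.39, 2.39, 3.01, 3.14, 3.14, 3.14].

INTERFACE

Orientations are given as [roll, pitch, yaw] about the fixed x, y, z axes, in that order (R = Rz(yaw) Ry(pitch) Rx(roll)).
In Python, from workcell import readout, camera, camera_info, ticket gives the robot as it stands.
- The arm moves only by the shell command python3 -m jog 'ROWS' [FORCE]. ROWS is JSON, a list of rows, each a list of 3 entries, a list of its own where there are three numbers: the gripper's target within -1 to 1 (shut at 1, half-way at 0, fully open at -1), then the shift along the tool's x, y, z as a fraction of full scale, then the turn, a rotation vector about the tool's x, y, z as a fraction of full scale. In form: [[gripper, [x, y, z], [rx, ry, rz]], ...]. A call has 1 to 10 rows; each row shifts and turns the commanded pose from where the row before left it, along the tool's axes as they then stand; what a row does not reach is not made up. Full scale, the value 1, is 10 cm for a shift and 90 degrees for a turn. A row lasts 1/12 s, in which the tool goes at most 41.7 mm and 7.16 degrees, less where a joint would pass 70% of its speed; a pose out of reach is approached as far as the arm can. A call with a number of a shift or a turn outside -1 to 1 is refused whole. A call with a gripper value outside its range is refused whole. The fingers move at their own pace and stop on an object; FORCE is the grip in N (left out, the last holds). Time passes only in rows, so rows that do not move let the fingers close. It gives the time, the measured TCP pose, the force, the opening and the grip force at its end, in the units of the state.
- readout.read_state(): the state, without advancing time (a new reading comes with each control period).
- camera(name): name is "scene" or "side" or "wrist"; returns the picture (480x640x3 uint8, red, green, blue); there is no depth.
- camera_info(name): a dict with "fx", "fy", "cx", "cy" (pixels), "xyz" and "rotation" of the camera in the world; the wrist camera has in their place "T_tool_cam" (4x4, takes a point from camera to tool coordinates, whose origin is the TCP and whose axes are the flange's). Camera axes: x right, y down, z forward; pixel columns grow to the right and rows downward; lengths in m; the calibration is good to about 2 mm. A picture is of the moment at which its call begins: read the wrist's pose just before it. camera_info takes no time and is no camera call.
- ticket.finish_job(): hands the job in; it is judged then, once.
The state is a dict: "time": time; "joint_positions": joint angles; "qvel": joint speeds; "effort": joint torques, N m; "tcp_pos": TCP position; "tool_rot": TCP orientation; "wrist_force": force on the tool from outside, world axes, zero at the start; "moment": the same for the moment, N m; "gripper_width": finger opening in m; "grasp_force": force on a finger pad.
Only numpy, scipy, OpenCV 4.12 (cv2) and the standard library are available. Lean on these libraries where they do the work, as an engineer would, in place of code of your own. Each camera call takes 0.05 s, during which the arm holds its last target. There are 200 camera calls.

TASK

Take the lifting hook from the rack, find with it the dropped bail of the little steaming basket deep in the tall pot, and lift the basket right out by its bail, gently and with the hook alone: no jabbing or forcing, and no gripper finger on the basket. Set the basket down softly, upright, about the middle of the steel plate and unhook it, then hang the hook back in the middle slot of the rack where it was. Leave the plate and everything else on the counter where it stands.

Things in the scene. Friction and masses are not known exactly. Their poses are not given: they have to be found in the camera images.
- pot: Tall narrow steel steamer pot, fixed. Origin: centre of underside, z up. 109 mm outside, clear bore 100 mm, 165 mm high. Two black ears outside at +x and -x reach 84 mm from the axis, 118 to 138 mm high. Inside, a ring ledge (bore 82 mm), its top 66 mm above the origin, carries the basket's flange. A gripper's body does not fit into the mouth.
- basket: Loose shallow round sheet-metal steaming basket, 150 to 300 g. Origin: centre of underside, z up. Flat floor: upper face 3 mm above origin, radius 34 mm; bowl 36 mm inside radius at its top. Flange 92 mm across, 12 to 15 mm above origin.
- basket_pins (a point): Middle of the pin axis of the basket's bail, 18 mm above the basket's origin; same axes. The bail (4 mm wire) swings freely about x on pins at x +-38 mm; its peak (wire centre) is 28 mm off. It has dropped onto its stop 69 deg to +y or to -y (NOT measured which): the peak then lies 26 mm to that side, 10 mm above here. Lifted by it, the basket hangs level with the peak above here.
- hook_rod: Loose telescopic lifting hook, 160 g, hanging upright in the rack by its collar. Origin: rod axis, underside of collar; z up. Collar 28 mm across, z 0 to 6 mm. Dark wooden handle z 6 to 81 mm, 20 mm (x) by 14 mm (y): grip across y, middle at z 40 mm. Below: 9 mm tube to z -58 mm, then a 6 mm inner rod ending in the hook.
- hook_grip (a point): Middle of the hook rod's handle, 40 mm above its origin; same axes. Hook: an anchor of 5 mm bar, prongs to +y and -y. Its seat (bar centre) is 140 mm + e below here, lowest point 2.5 mm lower. Prong tips 14 mm off the axis, tops 13.5 mm above the seat, throat 8.5 mm. e, 0 to 40 mm, is how far the stiff (40 N) inner rod is drawn out: NOT measured, constant, to be felt or seen.
- rack: Wooden slotted utensil rack, fixed, front to its -x. Origin: centre of underside, z up. Board 90 (x) by 230 mm (y), top 165 mm, underside 151 mm high; three slots 16 mm wide from the front edge (x -45 mm) back to x 0, at y -85, 0, 85 mm. Posts at x 34, y +-105 mm. Base board 12 mm. A fixed steel ladle hangs in the slot at y -85 mm, up to 240 mm high.
- rack_slot (a point): Where the hook rod's origin belongs when hung: middle slot of the rack, at rack x = -12 mm, y = 0, on the board's top face (z 165 mm). Axes as the rack's: the slot opens to -x.
- plate: Round steel plate, loose, 400 g. Origin: centre of its underside, z up. 190 mm across at the foot, 220 mm at the rim, rim 16 mm high; its flat floor (radius 90 mm) is 3 mm above the counter.
- tiffin: Closed three-tier steel tiffin carrier, 145 mm across the side clamps (y), 248 mm high with its handle. Origin: centre of the underside. Leave alone.
- spatula: Bamboo spatula lying flat, 285 mm long along its x, 55 mm wide. Origin: 150 mm from the handle's end, underside. Leave alone.
- tumbler: Red plastic tumbler, upright, 74 mm across, 105 mm high. Origin: centre of the underside. Leave alone.
- dispenser: Empty clear plastic push-pump bottle, 72 mm across, 182 mm high. Origin: centre of the underside. Leave alone.
- pot_lid: Steel lid of the pot lying on the counter, 116 mm across, 39 mm high with its black knob. Origin: centre of the underside. Leave alone.
There are look-alikes about, which are no part of the job. Leave any purple look-alike of the hook_rod alone.

How it is judged:
On the way, in this order (a step that is already met when the one before it is completed fails the run):
1. the basket hangs freely from the hook, wholly above the pot's rim (z of basket in the frame of pot above 0.167 m and contact force between hook_rod and basket above 0.8 N and contact force between basket and pot below 0.02 N), for 0.2 s.
2. the basket stands upright and at rest on the plate, off the hook (horizontal distance between basket and plate below 0.05 m and z of basket in the frame of plate below 0.008 m and angle between basket's own z axis and vertical below 0.1 rad and linear speed of basket below 0.02 m/s and contact force between hook_rod and basket below 0.02 N), for 0.3 s.
At the end, for the whole second after the job is handed in: The basket stands upright (within 6 degrees) and at rest on the plate, its centre within 50 mm of the plate's centre, and the hook does not touch it; the lifting hook hangs upright (within 7 degrees) and at rest in the middle slot of the rack, its origin within 15 mm of rack_slot (all of step 2 and contact force between basket and plate above 0.5 N and distance between hook_rod and rack_slot below 0.015 m and angle between hook_rod's own z axis and vertical below 0.12 rad and linear speed of hook_rod below 0.03 m/s).
It fails at once if the hook presses or pulls on the basket or its bail with more than 25 N (contact force between hook_rod and basket above 25 N).
It fails at once if the hook is pressed against the pot with more than 25 N (contact force between hook_rod and pot above 25 N).
It fails at once if the basket is jammed, dragged or dropped against the pot, or dropped or pressed on the plate, with more than 25 N (contact force between basket and pot above 25 N or contact force between basket and plate above 25 N).
It fails at once if the gripper touches the basket (contact force between any of the fingers, the arm and basket above 0.3 N).
It fails at once if the plate or a bystander is pushed away by more than 25 mm (distance of any of plate, tiffin, spatula, tumbler, dispenser, pot_lid from where it was at the start of the episode above 0.025 m).
It also fails if it takes over 72 s, if anything falls off the work surface, if the arm or the gripper's body presses on something with over 40 N, if the wrist force passes 120 N, or if a joint passes its speed limit or range.

## Working session

There is one attempt and no reset: what is moved stays moved. The work goes in short steps, Python scripts to look and compute and a shell command to move; the robot and the scene stay as the last step left them, time stands still between calls to the robot, and variables do not carry over. Pictures are saved under pics/ and viewed, at most 10 in all, crops included, and the job is handed in when it is done.

```bash
mkdir -p pics; ls
python3 - <<'E'
from workcell import readout, camera, camera_info
import cv2
s=readout.read_state(); print(s)
for n in("scene","side","wrist"):
    cv2.imwrite(f"pics/{n}0.png",camera(n)[:,:,::-1]); print(n,camera_info(n))
E
```

```text
pics
{'time': 0.0, 'joint_positions': array([ 1.40213453e+00,  3.59362781e-01,  1.10494204e-02, -3.61477466e-04,
       -1.22406996e+00, -2.88093831e-01]), 'qvel': array([-6.56177809e-04,  1.46256459e-03, -8.48335990e-04,  8.39077511e-05,
        1.03343288e-03, -7.83520211e-04]), 'effort': array([-1.54993319e-03, -5.83322453e+01,  2.93418860e+01,  6.93680048e+00,
       -5.90790718e-03,  1.06059818e-05]), 'tcp_pos': array([0.29751282, 0.60536241, 0.23037311]), 'tool_rot': array([ 3.13997451e+00, -1.25141697e-04, -4.56878636e-01]), 'wrist_force': array([-0.01703658, -0.0616213 ,  0.64932951]), 'moment': array([-0.03721292,  0.01395083, -0.01054819]), 'grasp_force': 0.0, 'gripper_width': 0.08536687936511714}
scene {'fx': 594.3104833039208, 'fy': 594.3104833039208, 'cx': 324.8152888793698, 'cy': 236.67036946144165, 'xyz': array([ 0.17948363, -0.45070317,  1.33343128]), 'rotation': array([-2.62922237,  0.005256  , -0.69288552])}
side {'fx': 434.2645094152076, 'fy': 434.2645094152076, 'cx': 314.10631299340406, 'cy': 239.3721520831928, 'xyz': array([ 0.26947265, -0.60393953,  0.99307545]), 'rotation': array([-2.41008469,  0.00289682, -0.49294651])}
wrist {'fx': 366.78824723867035, 'fy': 366.78824723867035, 'cx': 321.45541370915726, 'cy': 236.75967531989528, 'T_tool_cam': array([[-8.67926198e-04, -9.58654546e-01, -2.84571096e-01,
         7.20253785e-02],
       [ 9.99999593e-01, -7.61924361e-04, -4.83195920e-04,
         3.22604813e-04],
       [ 2.46396314e-04, -2.84571400e-01,  9.58654817e-01,
        -1.42080531e-01],
       [ 0.00000000e+00,  0.00000000e+00,  0.00000000e+00,
         1.00000000e+00]])}
```

View pics/scene0.png

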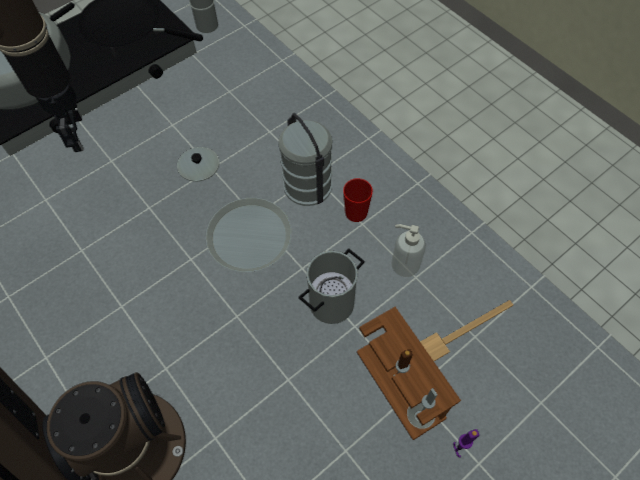

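View pics/side0.png

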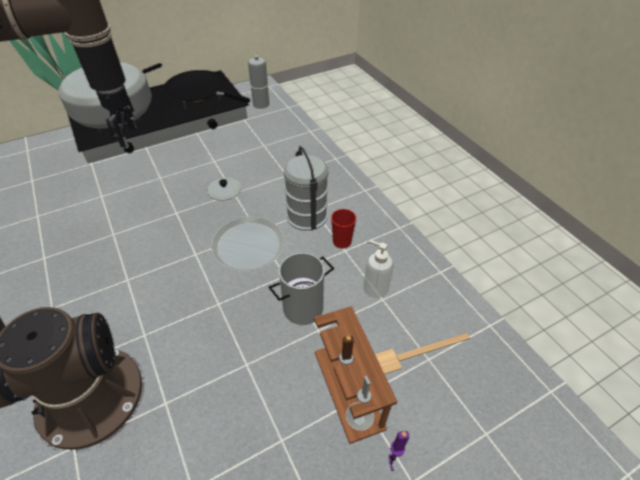

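The hook could be confused with the purple look-alike at scene (467,438) or the ladle at (430,398). The one I want has the dark wooden handle at scene (405,359), in the rack's middle slot. The plate is at about (249,236) and the pot at about (332,285). I'll check the choice in a crop.

```bash
cat > h.py <<'E'
import numpy as np, cv2
from scipy.spatial.transform import Rotation as R
from workcell import readout, camera, camera_info
def cam(n):
    c=camera_info(n)
    if n=="wrist":
        s=readout.read_state(); T=np.eye(4); T[:3,:3]=R.from_euler('xyz',s['tool_rot']).as_matrix(); T[:3,3]=s['tcp_pos']; T=T@c['T_tool_cam']
        return c,T[:3,:3],T[:3,3]
    return c,R.from_euler('xyz',c['rotation']).as_matrix(),c['xyz']
def ray(C,u,v):
    c,M,o=C; d=M@np.array([(u-c['cx'])/c['fx'],(v-c['cy'])/c['fy'],1]); return o,d/np.linalg.norm(d)
def atz(C,u,v,z):
    o,d=ray(C,u,v); return o+d*(z-o[2])/d[2]
def proj(C,p):
    c,M,o=C; q=(np.atleast_2d(p)-o)@M; return np.c_[q[:,0]/q[:,2]*c['fx']+c['cx'],q[:,1]/q[:,2]*c['fy']+c['cy']]
E
python3 - <<'E'
import cv2
a=cv2.imread("pics/scene0.png")
cv2.imwrite("pics/c1.png",cv2.resize(a[242:442,295:475],None,fx=3,fy=3,interpolation=2))
E
```

```text
(no output)
```

View pics/c1.png

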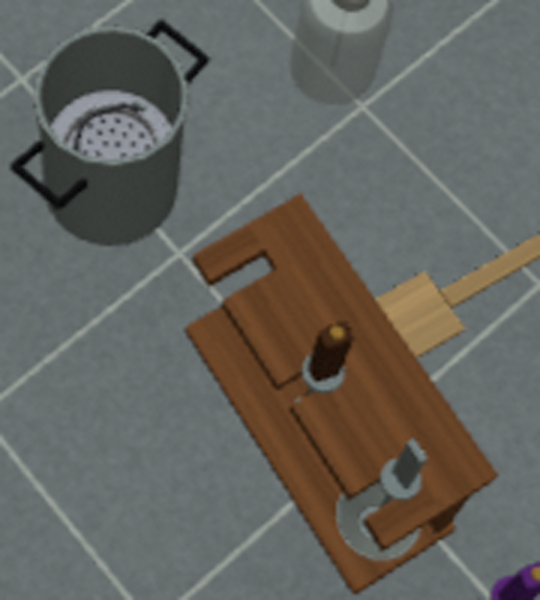

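The crop confirms the choice: the dark handle stands in the rack's middle slot (crop 337,332), with the ladle (410,455) and purple hook apart from it. Next I'll work out positions.

Run:
```python
from h import *
S=cam("scene"); D=cam("side")
f=lambda x,y,z:atz(S,x/3+295,y/3+242,z)
BL,FL,BR,FR=[f(*p,.165) for p in((300,196),(193,262),(497,473),(385,547))]
print("board",BL,FL,BR,FR,"dims",np.linalg.norm(BL-FL),np.linalg.norm(BL-BR),np.linalg.norm(FL-FR))
yd=(BL-BR)+(FL-FR); xd=(BL-FL)+(BR-FR)
print("yaw from y",np.degrees(np.arctan2(-yd[0],yd[1])),"from x",np.degrees(np.arctan2(xd[1],xd[0])),"cen",(BL+FL+BR+FR)/4)
print("slot back end/front mid", f(295,383,.165),f(283,393,.165))
print("handle top",f(337,332,.246),"collar top",f(323,372,.171))
print("pot rim L,R,T,B",[f(*p,.165)[:2].round(4) for p in((37,92),(188,92),(113,27),(113,162))])
e1,e2=f(193,50,.128),f(35,180,.128); print("ears",e1,e2,np.linalg.norm(e1-e2),np.degrees(np.arctan2(*(e1-e2)[1::-1])))
rim=[atz(S,*p,.016) for p in((207,236),(291,236),(249,198),(249,274))]; print("plate",np.round(rim,4),np.mean(rim,0))
print("plate side",np.mean([atz(D,*p,.016) for p in((213,244),(282,244))],0))
print("side handle top",atz(D,347,338,.246),"pot side rim",np.mean([atz(D,*p,.165) for p in((280,272),(325,272))],0))
for n,p,z in(("tiffin",(305,135),.22),("tumbler",(357,188),.105),("disp",(410,240),.16),("lid",(198,165),.01)):print(n,atz(S,*p,z))
```

```text
board [ 0.59896447 -0.16797382  0.165     ] [ 0.50870175 -0.15656988  0.165     ] [ 0.56492457 -0.39195319  0.165     ] [ 0.47606267 -0.37903903  0.165     ] dims 0.09098025895245135 0.22655126157839517 0.22485069200942268
yaw from y -8.494576389942335 from x -7.731255578633695 cen [ 0.53716336 -0.27388398  0.165     ]
slot back end/front mid [ 0.50470311 -0.26413596  0.165     ] [ 0.49394255 -0.26400102  0.165     ]
handle top [ 0.52481858 -0.26998347  0.246     ] collar top [ 0.52244632 -0.27154686  0.171     ]
pot rim L,R,T,B [array([0.5077, 0.014 ]), array([ 0.592 , -0.0563]), array([0.5846, 0.0195]), array([ 0.5146, -0.0637])]
ears [ 0.63134926 -0.01965049  0.128     ] [ 0.47222549 -0.02588637  0.128     ] 0.1592459071597076 2.2442099905715143
plate [[0.4183 0.3178 0.016 ]
 [0.5827 0.1806 0.016 ]
 [0.5686 0.3425 0.016 ]
 [0.4372 0.1623 0.016 ]] [0.50170665 0.25080245 0.016     ]
plate side [0.49759563 0.24854905 0.016     ]
side handle top [ 0.52005901 -0.26632609  0.246     ] pot side rim [ 0.54478088 -0.0274606   0.165     ]
tiffin [0.71610386 0.27863339 0.22      ]
tumbler [0.76591799 0.14056044 0.105     ]
disp [ 0.73835784 -0.06877181  0.16      ]
lid [0.52664288 0.5232667  0.01      ]
```

```bash
python3 -m jog '[[-1,[0,0,-0.2],[0,0,-0.0667]],[-1,[0,0,-0.2],[0,0,-0.0667]],[-1,[0,0,-0.2],[0,0,-0.0667]],[-1,[0.12,0.27,0],[0,0,0]],[-1,[0.12,0.27,0],[0,0,0]],[-1,[0.12,0.27,0],[0,0,0]],[-1,[0.12,0.27,0],[0,0,0]],[-1,[0.12,0.27,0],[0,0,0]],[-1,[0.12,0.27,0],[0,0,0]],[-1,[0.12,0.27,0],[0,0,0]]]' 40
python3 -m jog '[[-1,[0.12,0.27,0],[0,0,0]],[-1,[0.12,0.27,0],[0,0,0]],[-1,[0.12,0.27,0],[0,0,0]],[-1,[0.12,0.27,0],[0,0,0]],[-1,[0.12,0.27,0],[0,0,0]],[-1,[0.12,0.27,0],[0,0,0]],[-1,[0.12,0.27,0],[0,0,0]],[-1,[0.12,0.27,0],[0,0,0]],[-1,[0.12,0.27,0],[0,0,0]],[-1,[0.12,0.27,0],[0,0,0]]]'
python3 -m jog '[[-1,[0.12,0.27,0],[0,0,0]],[-1,[0.12,0.27,0],[0,0,0]],[-1,[0.12,0.27,0],[0,0,0]],[-1,[0.12,0.27,0],[0,0,0]],[-1,[0.12,0.13,0],[0,0,0]],[-1,[0,0,0],[0,0,0]],[-1,[0,0,0],[0,0,0]]]'
cat >> h.py <<'E'
def to(x,y,z,yaw):
    s=readout.read_state(); a=s['tool_rot'][2]; d=np.array([x,y,z])-s['tcp_pos']
    t=(yaw-a+np.pi/2)%np.pi-np.pi/2; b=a+t
    print("time %.2f"%s['time'],"turn units",(-t/(np.pi/2)).round(3),"then shift units",(np.array([np.cos(b)*d[0]+np.sin(b)*d[1],np.sin(b)*d[0]-np.cos(b)*d[1],-d[2]])*10).round(3),"F",s['wrist_force'].round(1))
E
python3 - <<'E'
from h import *
C=cam("wrist"); np.set_printoptions(suppress=True)
im=camera("wrist")[:,:,::-1]; cv2.imwrite("pics/w1.png",im)
u,v=proj(C,[.55,-.022,.085])[0]; print(u,v,C[2])
x0,y0=int(u)-75,int(v)-75; x0=max(x0,0);y0=max(y0,0); print(x0,y0)
cv2.imwrite("pics/w1c.png",cv2.resize(im[y0:y0+150,x0:x0+200],None,fx=4,fy=4,interpolation=2))
E
```

```text
time: 0.98
tcp_pos: [0.3541, 0.4052, 0.2911]
tool_rot: [3.141, 0.0, -0.142]
wrist_force: [-0.7, 0.1, 0.9]
gripper_width: 0.0854
grasp_force: 0.0
time: 1.82
tcp_pos: [0.4344, 0.121, 0.2914]
tool_rot: [-3.141, -0.0, -0.142]
wrist_force: [0.2, 0.3, 1.2]
gripper_width: 0.0853
grasp_force: 0.0
time: 2.4
tcp_pos: [0.4766, -0.0067, 0.2909]
tool_rot: [3.141, 0.001, -0.145]
wrist_force: [-0.2, 0.4, -0.2]
gripper_width: 0.0856
grasp_force: 0.0
326.22875063780896 124.42706816741534 [ 0.54795924 -0.01720624  0.43290872]
251 49
```

View pics/w1c.png

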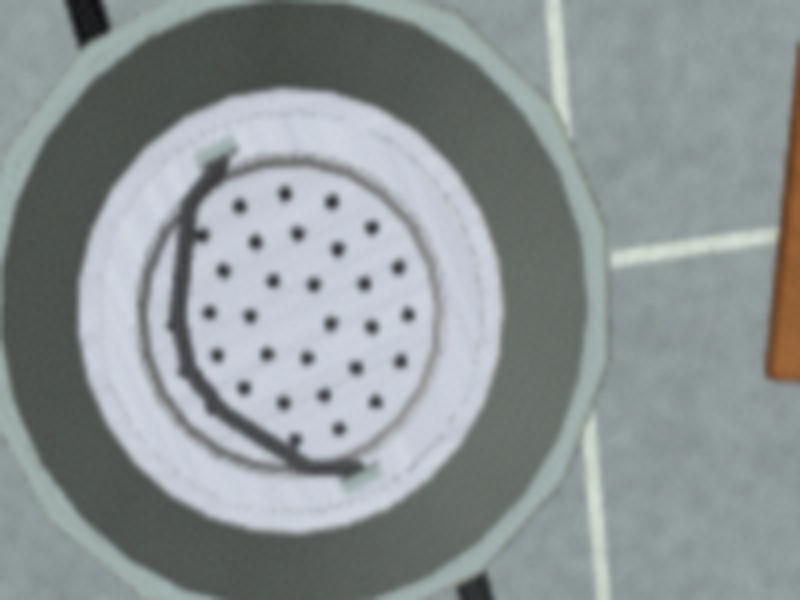

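The picture shows the pot's bore with the basket on its ledge. The pins are at crop (217,150) and (362,475). The bail has dropped to the image left, with its peak at about (180,340).

Run:
```python
from h import *
C=cam("wrist"); np.set_printoptions(suppress=True,precision=4)
f=lambda x,y,z:atz(C,x/4+251,y/4+49,z)
a,b=f(217,150,.072),f(362,475,.072); c=(a+b)/2
d=a-b; yaw=np.arctan2(d[1],d[0]); print("pins",a,b,np.linalg.norm(d),"mid",c,"yaw",yaw,np.degrees(yaw))
y=np.array([-np.sin(yaw),np.cos(yaw)])
for p in((190,215),(178,325),(192,375),(215,410)): q=f(*p,.082)[:2]-c[:2]; print("bail x,y in basket",q@[np.cos(yaw),np.sin(yaw)],q@y)
print("flange c",f(291,311,.068),"pot rim",(f(2,300,.165)+f(608,300,.165))/2)
rk=np.array([.5372,-.2739]);
np.set_printoptions(precision=3); print("peak world",c[:2]+26e-3*y)
to(.525,-.272,.30,-.143)
```

```text
pins [ 0.5856 -0.0071  0.072 ] [ 0.5079 -0.0305  0.072 ] 0.08110246734346224 mid [ 0.5468 -0.0188  0.072 ] yaw 0.2923849459053578 16.75242339353788
bail x,y in basket 0.029787790410987593 0.011475103706815556
bail x,y in basket 0.009586321510741139 0.02442388646749193
bail x,y in basket -0.0017826927074743757 0.02639923780306015
bail x,y in basket -0.011173699674094824 0.025012195860663458
flange c [ 0.5482 -0.0189  0.068 ] pot rim [ 0.5496 -0.0209  0.165 ]
peak world [0.539 0.006]
time 2.45 turn units -0.0 then shift units [ 0.859  2.563 -0.09 ] F [0.2 1.1 0.3]
```

```bash
python3 -m jog '[[-0.3,[0.107,0.32,0],[0,0,0]],[-0.3,[0.107,0.32,0],[0,0,0]],[-0.3,[0.107,0.32,0],[0,0,0]],[-0.3,[0.107,0.32,0],[0,0,0]],[-0.3,[0.107,0.32,0],[0,0,0]],[-0.3,[0.107,0.32,0],[0,0,0]],[-0.3,[0.107,0.32,0],[0,0,0]],[-0.3,[0.107,0.32,0],[0,0,0]],[-0.3,[0,0,0],[0,0,0]],[-0.3,[0,0,0],[0,0,0]]]'
python3 - <<'E'
from h import *
C=cam("wrist"); im=camera("wrist")[:,:,::-1].copy(); 
to(.525,-.272,.186,-.143)
for p in([.525,-.272,.246],[.525,-.272,.171]): print(proj(C,p)[0])
cv2.imwrite("pics/w2.png",im)
E
```

```text
time: 3.28
tcp_pos: [0.5251, -0.2719, 0.2905]
tool_rot: [-3.141, 0.001, -0.144]
wrist_force: [-0.9, 1.3, -0.9]
gripper_width: 0.0554
grasp_force: 0.0
time 3.33 turn units 0.0 then shift units [1.000e-03 1.000e-02 1.048e+00] F [-0.2  0.4 -0.4]
[321.52314579 266.04732369]
[321.51988345 229.28594807]
```

View pics/w2.png

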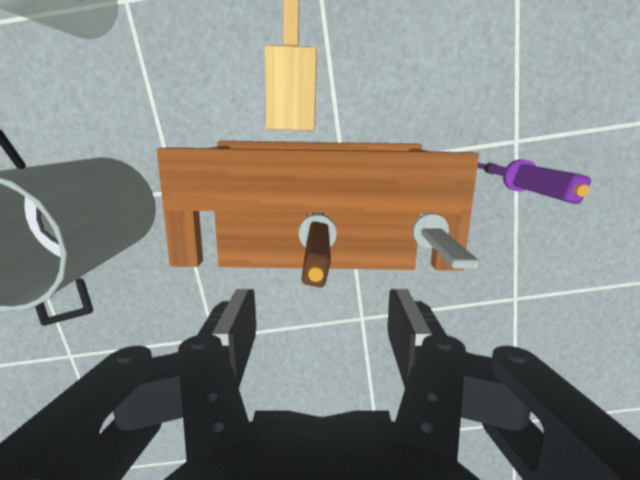

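The image shows the handle top at (315,274) and the collar at (317,233). The rod is therefore about 4 mm in -x and 3.5 mm in -y of the tool. I'll correct for that and go down.

```bash
python3 -m jog '[[-0.3,[-0.04,-0.035,0.2],[0,0,0]],[-0.3,[0,0,0.25],[0,0,0]],[-0.3,[0,0,0.25],[0,0,0]],[-0.3,[0,0,0.25],[0,0,0]],[-0.3,[0,0,0.1],[0,0,0]],[-0.3,[0,0,0],[0,0,0]],[-0.3,[0,0,0],[0,0,0]]]' 40
python3 -m jog '[[0.2,[0,0,0],[0,0,0]],[0.4,[0,0,0],[0,0,0]],[0.5,[0,0,0],[0,0,0]],[0.6,[0,0,0],[0,0,0]],[0.7,[0,0,0],[0,0,0]],[0.8,[0,0,0],[0,0,0]],[0.9,[0,0,0],[0,0,0]],[1,[0,0,0],[0,0,0]],[1,[0,0,0],[0,0,0]],[1,[0,0,0],[0,0,0]]]' 60
python3 -c "
from h import *
s=readout.read_state();print(s['tcp_pos'],s['tool_rot'],s['wrist_force'],s['moment'])
im=camera('wrist')[:,:,::-1];cv2.imwrite('pics/w3.png',im)"
```

```text
time: 3.92
tcp_pos: [0.5221, -0.2666, 0.1871]
tool_rot: [3.141, -0.0, -0.141]
wrist_force: [-0.3, -0.7, 0.6]
gripper_width: 0.0555
grasp_force: 0.0
time: 4.75
tcp_pos: [0.5221, -0.2676, 0.1873]
tool_rot: [3.141, -0.001, -0.142]
wrist_force: [-0.6, 2.1, 5.5]
gripper_width: 0.0136
grasp_force: 58.3
[ 0.52206583 -0.26758059  0.1873112 ] [ 3.14123379e+00 -1.42811086e-03 -1.42283413e-01] [-0.58333789  2.08144436  5.52300789] [0.47021732 0.37900005 0.00903254]
```

```bash
python3 -m jog '[[1,[0,0,-0.06],[0,0,0]],[1,[0,0,-0.06],[0,0,0]],[1,[0,0,0],[0,0,0]],[1,[-0.1,0,0],[0,0,0]],[1,[-0.15,0,0],[0,0,0]],[1,[-0.2,0,0],[0,0,0]],[1,[-0.2,0,0],[0,0,0]],[1,[-0.2,0,0],[0,0,0]],[1,[0,0,0],[0,0,0]],[1,[0,0,0],[0,0,0]]]'
python3 -m jog '[[1,[0,0.1,-0.3],[0,0,0]],[1,[0,0,-0.38],[0,0,0]],[1,[0,0,-0.38],[0,0,0]],[1,[0,0,-0.38],[0,0,0]],[1,[0,0,-0.3],[0,0,0]],[1,[0,0,0],[0,0,0]],[1,[0,0,0],[0,0,0]],[1,[0,0,0],[0,0,0]],[1,[0,0,0],[0,0,0]]]'
python3 - <<'E'
from h import *
s=readout.read_state(); np.set_printoptions(suppress=True,precision=4)
M=R.from_euler('xyz',s['tool_rot']).as_matrix(); g=s['tcp_pos']-M[:,2]*.019; print("grip pt",g,s['moment'])
ims=[]
for n in("scene","side"):
    C=cam(n); im=camera(n)[:,:,::-1]; 
    P=[g+M[:,2]*(.1425+e) for e in(0,.02,.04)]; q=proj(C,P); print(n,q)
    x0,y0=int(q[1,0])-50,int(q[1,1])-65; print("origin",x0,y0)
    ims.append(cv2.resize(im[y0:y0+130,x0:x0+100],(400,520),interpolation=2))
cv2.imwrite("pics/e.png",np.hstack(ims))
E
```

```text
time: 5.63
tcp_pos: [0.4363, -0.2552, 0.1986]
tool_rot: [-3.141, -0.001, -0.143]
wrist_force: [1.4, -0.7, -1.1]
gripper_width: 0.0131
grasp_force: 58.5
time: 6.38
tcp_pos: [0.4357, -0.2649, 0.3706]
tool_rot: [-3.141, 0.003, -0.142]
wrist_force: [-0.0, 0.2, -1.6]
gripper_width: 0.013
grasp_force: 59.1
grip pt [ 0.4358 -0.2649  0.3896] [-0.0161  0.0487 -0.0057]
scene [[370.2564 380.3912]
 [369.5738 383.3825]
 [368.9122 386.2816]]
origin 319 318
side [[307.5613 356.425 ]
 [307.6812 361.367 ]
 [307.7968 366.1334]]
origin 257 296
```

View pics/e.png

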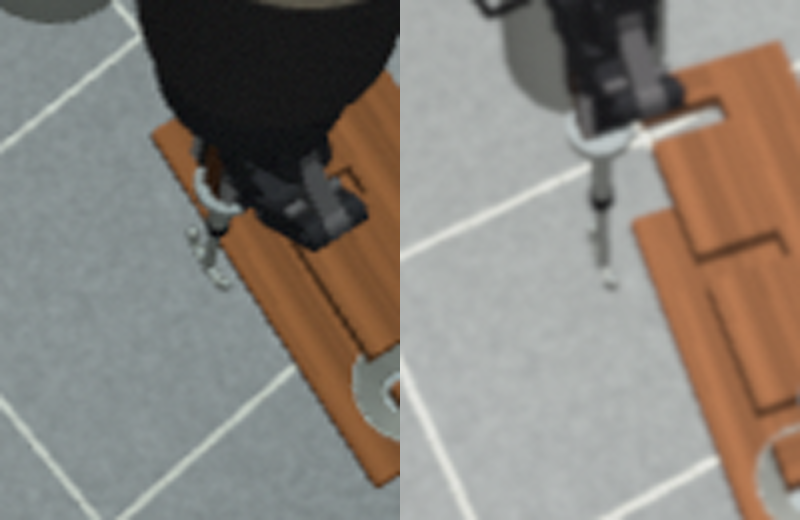

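The crops show the two prong tips at scene (367,377) and (375,389), and at side (305,355.5) and (310,367). I'll fit e from these.

Run:
```python
from h import *
s=readout.read_state(); np.set_printoptions(suppress=True,precision=1)
M=R.from_euler('xyz',s['tool_rot']).as_matrix(); g=s['tcp_pos']-M[:,2]*.019
for e in(0,.01,.02,.03):
    P=[g+M[:,2]*(.140+e-.012)+k*M[:,1]*.0125 for k in(-1,1)]+[g+M[:,2]*(.1425+e)]
    print(e,[proj(cam(n),P).round(1).tolist() for n in("scene","side")])
to(.547-.29*.006,-.019+.957*.006,.371,.292)
```

```text
0 [[[367.1, 372.4], [374.7, 384.0], [370.4, 380.4]], [[305.3, 346.9], [309.8, 358.6], [307.6, 356.4]]]
0.01 [[[366.8, 374.0], [374.3, 385.5], [370.0, 381.9]], [[305.4, 349.5], [309.9, 361.2], [307.7, 358.9]]]
0.02 [[[366.4, 375.6], [373.9, 386.9], [369.7, 383.4]], [[305.5, 352.0], [309.9, 363.7], [307.8, 361.4]]]
0.03 [[[366.1, 377.1], [373.6, 388.4], [369.3, 384.8]], [[305.5, 354.5], [310.0, 366.1], [307.8, 363.8]]]
time 6.48 turn units -0.277 then shift units [ 1.8 -2.1 -0. ] F [-0.7  0.4 -1.4]
```

```bash
python3 -m jog '[[1,[0,0,0],[0,0,-0.069]],[1,[0,0,0],[0,0,-0.069]],[1,[0,0,0],[0,0,-0.069]],[1,[0,0,0],[0,0,-0.069]],[1,[0.22,-0.26,0],[0,0,0]],[1,[0.22,-0.26,0],[0,0,0]],[1,[0.22,-0.26,0],[0,0,0]],[1,[0.22,-0.26,0],[0,0,0]],[1,[0.22,-0.26,0],[0,0,0]],[1,[0.22,-0.26,0],[0,0,0]]]'
python3 -m jog '[[1,[0.22,-0.26,0],[0,0,0]],[1,[0.22,-0.26,0],[0,0,0]],[1,[0,0,0],[0,0,0]],[1,[0,0,0],[0,0,0]],[1,[0,0,0],[0,0,0]]]'
python3 -c "
from h import *
to(.5458,-.0152,.23,.292)
print(readout.read_state()['moment'])"
```

```text
time: 7.32
tcp_pos: [0.5179, -0.0763, 0.3716]
tool_rot: [-3.141, 0.001, 0.291]
wrist_force: [-0.2, -0.1, -1.2]
gripper_width: 0.0134
grasp_force: 59.2
time: 7.73
tcp_pos: [0.5448, -0.0153, 0.3715]
tool_rot: [3.141, 0.002, 0.292]
wrist_force: [-0.0, 0.3, -1.4]
gripper_width: 0.0134
grasp_force: 59.3
time 7.73 turn units -0.0 then shift units [1.000e-02 1.000e-03 1.415e+00] F [-0.   0.3 -1.4]
[-0.03311744  0.0245115   0.00326546]
```

```bash
python3 -m jog '[[1,[0.01,0,0.15],[0,0,0]],[1,[0,0,0.15],[0,0,0]],[1,[0,0,0.15],[0,0,0]],[1,[0,0,0.15],[0,0,0]],[1,[0,0,0.15],[0,0,0]],[1,[0,0,0.15],[0,0,0]],[1,[0,0,0.15],[0,0,0]],[1,[0,0,0.15],[0,0,0]],[1,[0,0,0.1],[0,0,0]],[1,[0,0,0.1],[0,0,0]]]'
python3 -m jog '[[1,[0,0,0],[0,0,0]],[1,[0,0,0],[0,0,0]],[1,[0,0,0.015],[0,0,0]],[1,[0,0,0.015],[0,0,0]],[1,[0,0,0],[0,0,0]],[1,[0,0,0],[0,0,0]]]'
python3 - <<'E'
from h import *
C=cam("scene"); im=camera("scene")[:,:,::-1]; W=cam("wrist"); w=camera("wrist")[:,:,::-1]
x0,y0=295,240
a=cv2.resize(im[y0:y0+85,x0:x0+75],(400,453),interpolation=2)
b=cv2.resize(w[190:360,200:440],(400,283),interpolation=2)
b=np.vstack([b,np.zeros((170,400,3),np.uint8)])
cv2.imwrite("pics/p.png",np.hstack([a,b]))
to(.5458,-.0152,.215,.292)
E
```

```text
time: 8.57
tcp_pos: [0.5456, -0.0162, 0.2317]
tool_rot: [3.141, 0.0, 0.29]
wrist_force: [0.6, 0.5, -1.5]
gripper_width: 0.0137
grasp_force: 59.4
time: 9.07
tcp_pos: [0.5461, -0.0151, 0.2297]
tool_rot: [-3.142, -0.001, 0.291]
wrist_force: [0.1, 1.1, -2.2]
gripper_width: 0.0131
grasp_force: 59.3
time 9.17 turn units -0.001 then shift units [-0.003  0.     0.146] F [-0.2  0.4 -2.3]
```

View pics/p.png

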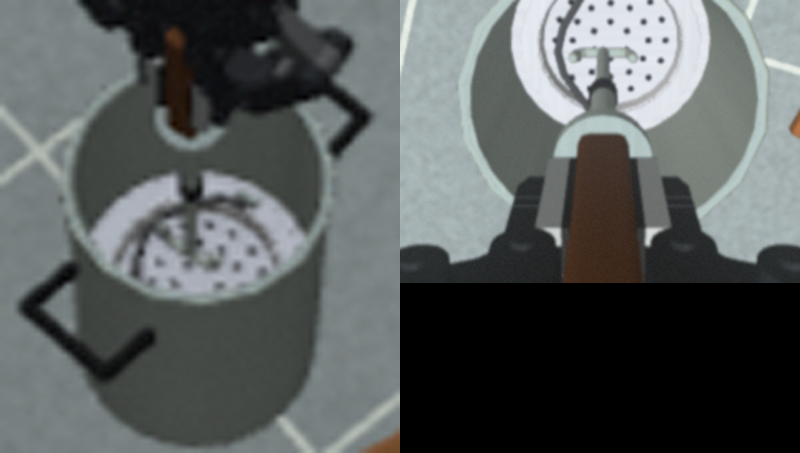

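The pictures show the anchor inside the bowl with prong tips at wrist crop (575,58) and (632,57). The bail wire is just outside the left tip at about (562,55), as planned. Now I'll feel for the floor.

```bash
for i in 1; do python3 -m jog '[[1,[0,0,0.02],[0,0,0]],[1,[0,0,0.02],[0,0,0]],[1,[0,0,0.02],[0,0,0]],[1,[0,0,0.02],[0,0,0]],[1,[0,0,0.02],[0,0,0]],[1,[0,0,0],[0,0,0]],[1,[0,0,0],[0,0,0]]]'; python3 -m jog '[[1,[0,0,0.015],[0,0,0]],[1,[0,0,0.015],[0,0,0]],[1,[0,0,0],[0,0,0]]]'; done
```

```text
time: 9.75
tcp_pos: [0.5459, -0.0152, 0.2191]
tool_rot: [3.142, 0.0, 0.291]
wrist_force: [-0.0, -0.3, -2.4]
gripper_width: 0.0135
grasp_force: 59.3
time: 10.0
tcp_pos: [0.5458, -0.0152, 0.216]
tool_rot: [-3.142, 0.0, 0.291]
wrist_force: [0.3, 0.3, -2.0]
gripper_width: 0.0131
grasp_force: 59.3
```

```bash
python3 -m jog '[[1,[0,0,0.01],[0,0,0]],[1,[0,0,0.01],[0,0,0]],[1,[0,0,0],[0,0,0]]]'|grep -E "tcp|wrist";python3 -m jog '[[1,[0,0,0.01],[0,0,0]],[1,[0,0,0],[0,0,0]]]'|grep -E "tcp|wrist"; python3 -m jog '[[1,[0,0,0.01],[0,0,0]],[1,[0,0,0],[0,0,0]]]'|grep -E "tcp|wrist"
```

```text
tcp_pos: [0.5458, -0.0152, 0.2141]
wrist_force: [0.1, 0.2, -1.1]
tcp_pos: [0.5459, -0.0152, 0.2131]
wrist_force: [-0.0, 0.5, -2.1]
tcp_pos: [0.5459, -0.0151, 0.2121]
wrist_force: [-0.5, 0.0, -2.6]
```

```bash
python3 -m jog '[[1,[0,0,0.01],[0,0,0]],[1,[0,0,0],[0,0,0]]]'|grep -E "tcp|wrist";python3 -m jog '[[1,[0,0,0.01],[0,0,0]],[1,[0,0,0],[0,0,0]]]'|grep -E "tcp|wrist"
```

```text
tcp_pos: [0.5459, -0.0152, 0.2111]
wrist_force: [0.5, 0.1, -1.1]
tcp_pos: [0.5459, -0.0151, 0.2101]
wrist_force: [-0.5, -0.7, -2.2]
```

```bash
python3 -m jog '[[1,[0,0,0.01],[0,0,0]],[1,[0,0,0],[0,0,0]]]'|grep -E "tcp|wrist";python3 -m jog '[[1,[0,0,0.01],[0,0,0]],[1,[0,0,0],[0,0,0]]]'|grep -E "tcp|wrist"
```

```text
tcp_pos: [0.5458, -0.0151, 0.2091]
wrist_force: [0.3, 0.2, -1.9]
tcp_pos: [0.5458, -0.0152, 0.2081]
wrist_force: [0.3, 0.3, -1.5]
```

```bash
python3 -m jog '[[1,[0,0,0.01],[0,0,0]],[1,[0,0,0],[0,0,0]]]'|grep -E "tcp|wrist"
```

```text
tcp_pos: [0.5458, -0.0152, 0.2071]
wrist_force: [-0.9, 0.0, -1.6]
```

```bash
python3 -m jog '[[1,[0,0,0.01],[0,0,0]],[1,[0,0,0],[0,0,0]]]'|grep -E "tcp|wrist"
```

```text
tcp_pos: [0.5458, -0.0152, 0.2061]
wrist_force: [-0.4, 0.2, -1.5]
```

```bash
python3 -m jog '[[1,[0,0,0.01],[0,0,0]],[1,[0,0,0],[0,0,0]]]'|grep -E "tcp|wrist"
```

```text
tcp_pos: [0.5458, -0.0152, 0.2051]
wrist_force: [0.3, 0.0, -1.8]
```

Run:
```python
from h import *
C=cam("wrist"); w=camera("wrist")[:,:,::-1]
cv2.imwrite("pics/q.png",cv2.resize(w[170:290,240:400],(800,600),interpolation=2))
s=readout.read_state(); M=R.from_euler('xyz',s['tool_rot']).as_matrix(); g=s['tcp_pos']-M[:,2]*.019
for e in(.02,.03):
    P=[g+M[:,2]*(.140+e-.0135)+k*M[:,1]*.0115 for k in(-1,1)]+[g+M[:,2]*(.14+e)]
    print(e,((proj(C,P)-[240,170])*5).round().tolist())
y=np.array([-.288,.957,0]);x=np.array([.957,.288,0]);c=np.array([.547,-.019,0])
print("peak,pins",((proj(C,[c+.026*y+[0,0,.082],c+.038*x+[0,0,.072],c-.038*x+[0,0,.072]])-[240,170])*5).round().tolist())
```

```text
0.02 [[333.0, 283.0], [484.0, 283.0], [408.0, 261.0]]
0.03 [[335.0, 267.0], [481.0, 266.0], [408.0, 246.0]]
peak,pins [[261.0, 291.0], [434.0, 27.0], [433.0, 502.0]]
```

View pics/q.png

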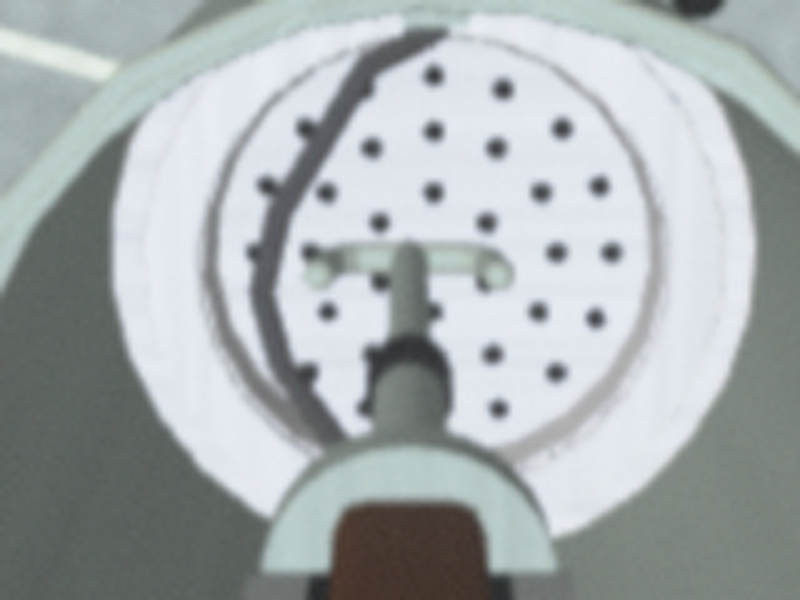

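The view shows the prong tips at (320,270) and (495,270) with no contact yet, and the bail peak at (262,280), about 5 mm outside the near tip. I'll keep feeling downwards.

```bash
python3 -m jog '[[1,[0,0,0.01],[0,0,0]],[1,[0,0,0],[0,0,0]]]'|grep -E "tcp|wrist"
```

```text
tcp_pos: [0.546, -0.0152, 0.2042]
wrist_force: [-0.1, 0.1, -1.6]
```

```bash
python3 -m jog '[[1,[0,0,0.01],[0,0,0]],[1,[0,0,0],[0,0,0]]]'|grep -E "tcp|wrist"
```

```text
tcp_pos: [0.5463, -0.0152, 0.2039]
wrist_force: [-1.3, 0.3, 2.3]
```

```bash
python3 -m jog '[[1,[0,0,0.01],[0,0,0]],[1,[0,0,0],[0,0,0]]]'|grep -E "tcp|wrist"
```

```text
tcp_pos: [0.5466, -0.0152, 0.2037]
wrist_force: [-2.0, 0.1, 9.7]
```

```bash
python3 -m jog '[[1,[0,0,0.01],[0,0,0]],[1,[0,0,0],[0,0,0]]]'|grep -E "tcp|wrist"
```

```text
tcp_pos: [0.5471, -0.0152, 0.2036]
wrist_force: [-2.5, 0.7, 14.1]
```

Contact is at TCP z 0.204, so e is about 23.5 mm. I'll back off 3.5 mm and slide the prong under the wire.

```bash
python3 -m jog '[[1,[0,0,-0.032],[0,0,0]],[1,[0,0,-0.032],[0,0,0]],[1,[0,0,0],[0,0,0]],[1,[0,0,0],[0,0,0]]]'|grep -E "tcp|wrist"; python3 -m jog '[[1,[-0.02,-0.02,0],[0,0,0]],[1,[0,-0.02,0],[0,0,0]],[1,[0,-0.02,0],[0,0,0]],[1,[0,-0.02,0],[0,0,0]],[1,[0,0,0],[0,0,0]]]'|grep -E "tcp|wrist"
```

```text
tcp_pos: [0.5458, -0.0151, 0.2075]
wrist_force: [-0.1, -0.1, -2.3]
tcp_pos: [0.5416, -0.0077, 0.2076]
wrist_force: [0.5, 0.3, -1.5]
```

```bash
python3 -m jog '[[1,[0,-0.02,0],[0,0,0]],[1,[0,-0.02,0],[0,0,0]],[1,[0,-0.02,0],[0,0,0]],[1,[0,0,0],[0,0,0]]]'|grep -E "tcp|wrist"
python3 - <<'E'
from h import *
C=cam("wrist"); w=camera("wrist")[:,:,::-1]
cv2.imwrite("pics/q2.png",cv2.resize(w[170:290,240:400],(640,480),interpolation=2))
E
```

```text
tcp_pos: [0.5399, -0.002, 0.2077]
wrist_force: [0.1, 0.2, -0.9]
```

View pics/q2.png

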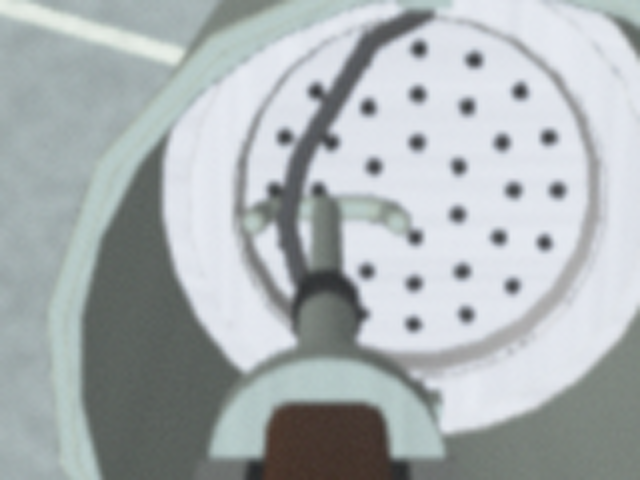

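The view shows the wire at (290,210), inside the throat between the tip (252,220) and the rod (325,215). I'll raise it and follow the bail's arc.

```bash
python3 -m jog '[[1,[0,0,-0.04],[0,0,0]],[1,[0,0,-0.04],[0,0,0]],[1,[0,0,-0.04],[0,0,0]],[1,[0,0,-0.02],[0,0,0]],[1,[0,0,0],[0,0,0]]]'|grep -E "tcp|wrist"; python3 -m jog '[[1,[0,0.016,-0.03],[0,0,0]],[1,[0,0.016,-0.03],[0,0,0]],[1,[0,0.025,-0.026],[0,0,0]],[1,[0,0.025,-0.026],[0,0,0]],[1,[0,0.031,-0.02],[0,0,0]],[1,[0,0.031,-0.02],[0,0,0]],[1,[0,0.03,-0.01],[0,0,0]],[1,[0,0.03,-0.01],[0,0,0]],[1,[0,0,0],[0,0,0]]]'|grep -E "tcp|wrist"
```

```text
tcp_pos: [0.5404, -0.0023, 0.2226]
wrist_force: [0.3, -0.0, -2.0]
tcp_pos: [0.546, -0.0224, 0.239]
wrist_force: [0.2, 0.4, -0.8]
```

```bash
python3 -m jog '[[1,[0,0.029,-0.003],[0,0,0]],[1,[0,0.029,-0.003],[0,0,0]],[1,[0,0,0],[0,0,0]],[1,[0,0,-0.02],[0,0,0]],[1,[0,0,-0.02],[0,0,0]],[1,[0,0,0],[0,0,0]],[1,[0,0,0],[0,0,0]]]'|grep -E "tcp|wrist"
```

```text
tcp_pos: [0.5475, -0.0273, 0.2436]
wrist_force: [-0.3, 0.2, -3.4]
```

```bash
python3 -m jog '[[1,[0.01,0,-0.03],[0,0,0]],[1,[0,0,-0.03],[0,0,0]],[1,[0,0,0],[0,0,0]],[1,[0,0,0],[0,0,0]],[1,[0,0,0],[0,0,0]]]'|grep -E "tcp|wrist"
python3 - <<'E'
from h import *
C=cam("scene"); im=camera("scene")[:,:,::-1]; w=camera("wrist")[:,:,::-1]
a=cv2.resize(im[240:325,295:370],(400,453),interpolation=2)
b=cv2.resize(w[160:296,240:360],(400,453),interpolation=2)
cv2.imwrite("pics/p2.png",np.hstack([a,b]))
E
```

```text
tcp_pos: [0.5484, -0.0271, 0.2495]
wrist_force: [-0.4, -0.4, -2.9]
```

View pics/p2.png

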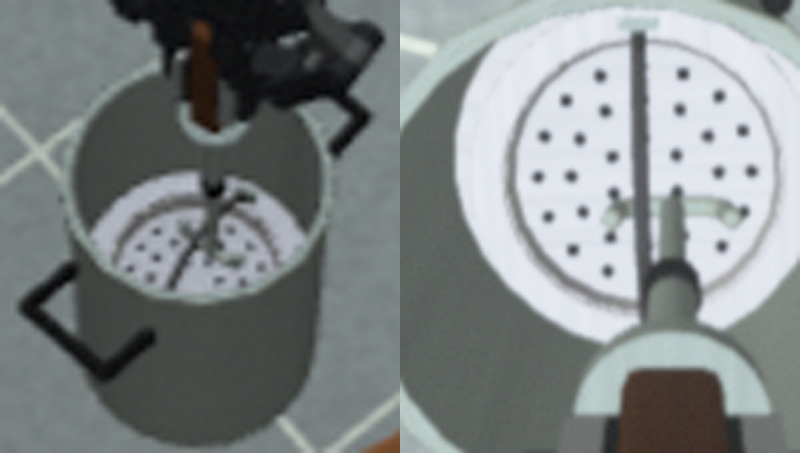

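The bail stands upright in the throat (wire at right-hand crop x 640, rod at 672). The wrist load suggests the basket is already hanging, so I'll lift it out.

```bash
python3 -m jog '[[1,[0,0,-0.06],[0,0,0]],[1,[0,0,-0.1],[0,0,0]],[1,[0,0,-0.1],[0,0,0]],[1,[0,0,-0.1],[0,0,0]],[1,[0,0,0],[0,0,0]]]'|grep -E "tcp|wrist"; python3 -m jog '[[1,[0,0,-0.1],[0,0,0]],[1,[0,0,-0.13],[0,0,0]],[1,[0,0,-0.13],[0,0,0]],[1,[0,0,-0.13],[0,0,0]],[1,[0,0,-0.13],[0,0,0]],[1,[0,0,-0.13],[0,0,0]],[1,[0,0,-0.13],[0,0,0]],[1,[0,0,-0.08],[0,0,0]],[1,[0,0,0],[0,0,0]],[1,[0,0,0],[0,0,0]]]'|grep -E "tcp|wrist"; python3 -m jog '[[1,[0,0,0],[0,0,0]],[1,[0,0,0],[0,0,0]],[1,[0,0,0],[0,0,0]]]'
python3 - <<'E'
from h import *
to(.502+.0021,.250-.0069,.38,.292)
C=cam("scene"); a=camera("scene"); s=readout.read_state()
# bright lilac basket pixels near hook
hsv=cv2.cvtColor(a,cv2.COLOR_RGB2HSV); p=proj(C,[.547,-.02,.2])[0]; print(p)
m=((hsv[...,2]>170)).astype(np.uint8); m[:, :int(p[0])-40]=0; m[:,int(p[0])+40:]=0; m[:int(p[1])-45]=0; m[int(p[1])+45:]=0
ys,xs=np.nonzero(m); print(len(xs), xs.min() if len(xs) else 0,xs.max(),ys.min(),ys.max())
E
```

```text
tcp_pos: [0.5498, -0.0271, 0.2888]
wrist_force: [0.5, 0.4, -3.2]
tcp_pos: [0.5484, -0.027, 0.3815]
wrist_force: [1.0, -0.2, -3.8]
time: 17.37
tcp_pos: [0.5482, -0.0271, 0.3807]
tool_rot: [-3.141, 0.001, 0.291]
wrist_force: [-0.6, 0.2, -3.4]
gripper_width: 0.013
grasp_force: 59.1
time 17.37 turn units -0.001 then shift units [ 0.356 -2.715  0.007] F [-0.6  0.2 -3.4]
[331.20775349 265.87989663]
602 291 362 224 286
```

```bash
python3 -m jog '[[1,[0.004,-0.03,0],[0,0,0]],[1,[0.009,-0.07,0],[0,0,0]],[1,[0.014,-0.11,0],[0,0,0]],[1,[0.018,-0.14,0],[0,0,0]],[1,[0.018,-0.14,0],[0,0,0]],[1,[0.018,-0.14,0],[0,0,0]],[1,[0.018,-0.14,0],[0,0,0]],[1,[0.018,-0.14,0],[0,0,0]],[1,[0.018,-0.14,0],[0,0,0]],[1,[0.018,-0.14,0],[0,0,0]]]'|grep -E "tcp|wrist"; python3 -m jog '[[1,[0.018,-0.14,0],[0,0,0]],[1,[0.018,-0.14,0],[0,0,0]],[1,[0.018,-0.14,0],[0,0,0]],[1,[0.018,-0.14,0],[0,0,0]],[1,[0.018,-0.14,0],[0,0,0]],[1,[0.018,-0.14,0],[0,0,0]],[1,[0.018,-0.14,0],[0,0,0]],[1,[0.018,-0.14,0],[0,0,0]],[1,[0.018,-0.14,0],[0,0,0]],[1,[0.014,-0.11,0],[0,0,0]]]'|grep -E "tcp|wrist";  python3 -m jog '[[1,[0.018,-0.08,0],[0,0,0]],[1,[0.018,-0.05,0],[0,0,0]],[1,[0,0,0],[0,0,0]],[1,[0,0,0],[0,0,0]],[1,[0,0,0],[0,0,0]],[1,[0,0,0],[0,0,0]],[1,[0,0,0],[0,0,0]]]'|grep -E "tcp|wrist"
python3 - <<'E'
from h import *
to(.502,.243,.26,.292)
print(readout.read_state()['time'])
E
```

```text
tcp_pos: [0.5285, 0.0929, 0.3816]
wrist_force: [0.0, -0.4, -3.1]
tcp_pos: [0.5062, 0.2292, 0.3814]
wrist_force: [0.3, -0.3, -3.6]
tcp_pos: [0.5063, 0.2405, 0.3816]
wrist_force: [0.0, 0.1, -4.5]
time 19.67 turn units -0.001 then shift units [-0.034 -0.037  1.216] F [ 0.   0.1 -4.5]
19.6667
```

```bash
python3 -m jog '[[1,[-0.03,-0.03,0.08],[0,0,0]],[1,[0,0,0.16],[0,0,0]],[1,[0,0,0.2],[0,0,0]],[1,[0,0,0.25],[0,0,0]],[1,[0,0,0.25],[0,0,0]],[1,[0,0,0.25],[0,0,0]],[1,[0,0,0.2],[0,0,0]],[1,[0,0,0.16],[0,0,0]],[1,[0,0,0.12],[0,0,0]],[1,[0,0,0.05],[0,0,0]]]'|grep -E "tcp|wrist"; python3 -m jog '[[1,[0,0,0.03],[0,0,0]],[1,[0,0,0],[0,0,0]],[1,[0,0,0],[0,0,0]]]'|grep -E "tcp|wrist"; python3 -m jog '[[1,[0,0,0.02],[0,0,0]],[1,[0,0,0.02],[0,0,0]],[1,[0,0,0],[0,0,0]],[1,[0,0,0],[0,0,0]]]'|grep -E "tcp|wrist"
```

```text
tcp_pos: [0.5013, 0.2422, 0.207]
wrist_force: [0.3, 0.2, -3.8]
tcp_pos: [0.5028, 0.2432, 0.2072]
wrist_force: [-0.1, -1.2, -3.1]
tcp_pos: [0.5025, 0.243, 0.2026]
wrist_force: [-0.8, 0.3, -3.6]
```

```bash
python3 -m jog '[[1,[0,0,0.02],[0,0,0]],[1,[0,0,0.02],[0,0,0]],[1,[0,0,0.02],[0,0,0]],[1,[0,0,0.02],[0,0,0]],[1,[0,0,0.015],[0,0,0]],[1,[0,0,0.01],[0,0,0]],[1,[0,0,0],[0,0,0]],[1,[0,0,0],[0,0,0]]]'|grep -E "tcp|wrist"; python3 -m jog '[[1,[0,0,0.01],[0,0,0]],[1,[0,0,0.01],[0,0,0]],[1,[0,0,0.01],[0,0,0]],[1,[0,0,0.01],[0,0,0]],[1,[0,0,0.01],[0,0,0]],[1,[0,0,0.01],[0,0,0]],[1,[0,0,0],[0,0,0]],[1,[0,0,0],[0,0,0]]]'|grep -E "tcp|wrist"; python3 -m jog '[[1,[0,0,0],[0,0,0]],[1,[0,0,0],[0,0,0]]]'|grep -E "tcp|wrist"
```

```text
tcp_pos: [0.5025, 0.243, 0.1919]
wrist_force: [0.5, -0.5, -3.1]
tcp_pos: [0.5026, 0.2431, 0.1861]
wrist_force: [0.2, -0.1, -1.5]
tcp_pos: [0.5026, 0.2431, 0.1861]
wrist_force: [0.6, -0.3, -2.1]
```

The basket is down: the load fell from -3.4 to about -1.8. Next I lean the bail to +y with the rod, lower the hook, and let the bail fall clear.

```bash
python3 -m jog '[[1,[0,0,0.02],[0,0,0]],[1,[0,-0.02,0],[0,0,0]],[1,[0,-0.02,0],[0,0,0]],[1,[0,-0.02,0],[0,0,0]],[1,[0,-0.02,0],[0,0,0]],[1,[0,-0.02,0],[0,0,0]],[1,[0,0,0],[0,0,0]]]'|grep -E "tcp|wrist"; python3 -m jog '[[1,[0,0,0.02],[0,0,0]],[1,[0,0,0.02],[0,0,0]],[1,[0,0,0.02],[0,0,0]],[1,[0,0,0.02],[0,0,0]],[1,[0,0,0.02],[0,0,0]],[1,[0,0,0.02],[0,0,0]],[1,[0,0,0.02],[0,0,0]],[1,[0,0,0],[0,0,0]],[1,[0,0,0],[0,0,0]],[1,[0,0,0],[0,0,0]]]'|grep -E "tcp|wrist"
python3 - <<'E'
from h import *
C=cam("wrist"); w=camera("wrist"); cv2.imwrite("pics/r1.png",w[:,:,::-1])
g=cv2.cvtColor(w,cv2.COLOR_RGB2GRAY)
y=np.array([-.288,.957,0]);x=np.array([.957,.288,0]);c=np.array([.500,.250,.003])
s=readout.read_state(); M=R.from_euler('xyz',s['tool_rot']).as_matrix(); h=s['tcp_pos']+M[:,2]*(.121+.0235)
print("axis seat",proj(C,h),"tips",proj(C,[h+k*M[:,1]*.013-M[:,2]*.0135 for k in(-1,1)]))
for t in(0,20,40,69,-69):
    a=np.radians(t); print(t,proj(C,c+.028*np.sin(a)*y+[0,0,.018+.028*np.cos(a)]).round())
print("pins",proj(C,[c+.038*x+[0,0,.018],c-.038*x+[0,0,.018]]).round())
for r in range(150,290,7): print(r,' '.join('%3d'%v for v in g[r,230:410:6]))
E
```

```text
tcp_pos: [0.4996, 0.2531, 0.184]
wrist_force: [-0.1, 0.3, -1.5]
tcp_pos: [0.4997, 0.2527, 0.1701]
wrist_force: [0.6, 0.4, -1.9]
axis seat [[321.61741401 221.16307986]] tips [[304.73775793 225.45829229]
 [338.5276022  225.4257007 ]]
0 [[325. 229.]]
20 [[312. 229.]]
40 [[301. 227.]]
69 [[292. 224.]]
-69 [[358. 223.]]
pins [[325. 174.]
 [325. 264.]]
150 174 176 174 177 177 177 172 179 175 176 180 184 182 181 180 182 187 184 183 188 185 186 185 184 184 187 185 184 183 178
157 174 177 177 178 171 177 176 177 179 182 181 180 182 185 187 183 184 187 184 186 184 185 184 185 184 182 182 179 179 184
164 178 178 171 178 173 177 180 179 181 180 182 183 186 216 216 211 213 222 219 186 183 185 185 183 180 180 180 185 181 182
171 173 177 175 175 179 177 182 179 182 181 183 216 222 222 216 118 164 217 221 217 220 205 179 180 186 185 180 184 179 177
178 174 175 180 178 180 179 182 183 183 197 223 217 175 129  94 212 206 214 215 196 215 222 218 185 179 183 179 179 180 184
185 179 176 178 181 179 181 181 181 193 219 220 198 211  89 215 214 216 217 202 217 217 166 220 213 178 181 183 186 183 187
192 179
[... 1028 characters left out ...]
 219 176 104 119  83 110  93 214 215 175 165 214 216 186 178 178 177 180 177 174
255 181 181 179 184 184 185 181 183 183 180 218 220 212 129 106 110  93 149 185 209 217 217 188 176 178 180 174 176 178 181
262 180 183 184 185 182 182 183 180 183 181 184 184 179 143 177 182 181 169  95 215 200 178 182 178 176 177 180 177 180 181
269 156 183 186 184 187 182 181 182 186 180 177 154 177 177 167 167 166 177 179 132 181 178 176 181 179 176 179 177 174 174
276 156 158 186 183 183 183 184 181 178 182 180 180 179  61  57  56  53  55 175 177 165 181 177 178 177 176 178 176 172 176
283 160 161 159 185 181 179 177 181 179 179 177 171 166  58  55  57  55  56 153 166 168 179 178 176 178 178 177 179 179 177
```

The wire pixels now peak at column about 290, which is the +y stop, outside the tip at column 305. The hook is free, so I raise it clear.

```bash
python3 -m jog '[[1,[0,0.02,0],[0,0,0]],[1,[0,0.02,0],[0,0,0]],[1,[0,0,-0.04],[0,0,0]],[1,[0,0,-0.06],[0,0,0]],[1,[0,0,-0.06],[0,0,0]],[1,[0,0,-0.06],[0,0,0]],[1,[0,0,-0.06],[0,0,0]],[1,[0,0,-0.06],[0,0,0]],[1,[0,0,0],[0,0,0]]]'|grep -E "tcp|wrist"; python3 -m jog '[[1,[0,0,-0.2],[0,0,0]],[1,[0,0,-0.35],[0,0,0]],[1,[0,0,-0.38],[0,0,0]],[1,[0,0,-0.38],[0,0,0]],[1,[0,0,-0.38],[0,0,0]],[1,[0,0,0],[0,0,0]],[1,[0,0,0],[0,0,0]]]'
python3 - <<'E'
from h import *
from scipy import ndimage
to(.4363,-.2552,.372,-.142)
for n in("scene","side"):
    C=cam(n); a=camera(n); 
    for nm,p in(("plate",[.5,.25,.016]),("basket",[.5,.25,.018])):
        u,v=proj(C,p)[0]; print(n,nm,u.round(1),v.round(1))
    hsv=cv2.cvtColor(a,cv2.COLOR_RGB2HSV); u,v=proj(C,[.5,.25,.016])[0]; u,v=int(u),int(v)
    g=hsv[...,2]
    for r in range(v-48,v+49,8): print(' '.join('%3d'%x for x in g[r,u-48:u+49:4]))
cv2.imwrite("pics/s2.png",camera("scene")[:,:,::-1])
E
```

```text
tcp_pos: [0.5014, 0.2493, 0.2058]
wrist_force: [-0.6, -1.0, -1.4]
time: 25.38
tcp_pos: [0.5014, 0.2494, 0.3754]
tool_rot: [-3.139, -0.004, 0.291]
wrist_force: [0.7, 0.0, -2.1]
gripper_width: 0.0134
grasp_force: 59.5
time 25.38 turn units 0.276 then shift units [0.07  5.087 0.034] F [ 0.7  0.  -2.1]
scene plate 248.6 235.9
scene basket 248.5 235.5
116 113 112 114 111 110 116 149 114 115  91 113 111 114 117 114 114 113 116 115 113 122  56 121  87
110 113 113 113 111 113 113 110 111 153 116 112 109 116 114 119 116 117 115 115 117 153 121  61  61
109 113 116 109 112 113 109 125 102 102 102 103 103 102 102 103 104 105 113 115 118 121 119 117  83
114 112 111 114 114 100 100  94 126 127 125 124 125 124 126 127 130 131 126 113 114 116 117 117 116
109 114 114 113 101 121 130 131 130 129 128 129 128 129 130 132 132 131 131 130 130 115 121 114 116
116 113 109 102 131 130 128 128 129 158 108 102 126 139 151  77 162 132 134 135 132 127 117 120 116
112 114 106 101 130 129 127 128 145  97 137 158 155 132 160 161 148 133 130 128 128 128 117 117 118
114 115 110 110 133 132 130 131 133 165  57 163 159
[... 1195 characters left out ...]

159 157 155 158 150 181 178 178 184 171 179 208 187 205 204 205 179 179 179 179 159 162 162 160 155
169 181 161 162 151 178 177 175 175 186 194 203 209 219 207 179 178 176 175 173 163 159 160 157 158
161 157 157 157 159 156 174 175 176 175 174 172 174 173 173 174 176 177 166 168 157 161  90  91  91
183 158 154 159 157 157 159 162 160 172 173 173 172 173 171 164 153 154 154 154 145  82  87  90  91
158 190 158 159 157 154 160 156 154 153 156 153 152 155 151 150 153 149 154 154 153  81  86  88  92
158 154 189 152 156 156 154 154 155 154 152 154 156 154 151 152 166 181 150  86  78 119 170 185 107
154 155 153 195 155 153 155 153 151 151 153 159 181 165 152 150 152 152  54 147 137  84  89  91  92
```

The basket sits centred on the plate in both views (scene u about 248). Now I take the hook back to the rack along the exit path.

```bash
python3 -m jog '[[1,[0,0,0],[0,0,0.069]],[1,[0,0,0],[0,0,0.069]],[1,[0,0,0],[0,0,0.069]],[1,[0,0,0],[0,0,0.069]],[1,[0.005,0.2,0],[0,0,0]],[1,[0.005,0.36,0],[0,0,0]],[1,[0.005,0.36,0],[0,0,0]],[1,[0.005,0.36,0],[0,0,0]],[1,[0.005,0.36,0],[0,0,0]],[1,[0.005,0.36,0],[0,0,0]]]'|grep -E "tcp|wrist"; python3 -m jog '[[1,[0.005,0.36,0],[0,0,0]],[1,[0.005,0.36,0],[0,0,0]],[1,[0.005,0.36,0],[0,0,0]],[1,[0.005,0.36,0],[0,0,0]],[1,[0.005,0.36,0],[0,0,0]],[1,[0.005,0.36,0],[0,0,0]],[1,[0.005,0.36,0],[0,0,0]],[1,[0.005,0.36,0],[0,0,0]],[1,[0.005,0.2,0],[0,0,0]],[1,[0,0,0],[0,0,0]]]'|grep -E "tcp|wrist"
python3 -m jog '[[1,[0,0,0],[0,0,0]]]'>/dev/null; python3 -c "
from h import *
to(.4363,-.2552,.1995,-.142)"
```

```text
tcp_pos: [0.4741, 0.0484, 0.3717]
wrist_force: [1.8, -0.2, -1.2]
tcp_pos: [0.4344, -0.2583, 0.3711]
wrist_force: [0.4, 0.2, -1.1]
time 27.28 turn units -0.001 then shift units [ 0.012 -0.012  1.719] F [ 0.2  0.5 -2.4]
```

```bash
python3 -m jog '[[1,[0.012,-0.012,0.2],[0,0,0]],[1,[0,0,0.35],[0,0,0]],[1,[0,0,0.35],[0,0,0]],[1,[0,0,0.35],[0,0,0]],[1,[0,0,0.25],[0,0,0]],[1,[0,0,0.15],[0,0,0]],[1,[0,0,0.07],[0,0,0]],[1,[0,0,0],[0,0,0]],[1,[0,0,0],[0,0,0]]]'|grep -E "tcp|wrist"; python3 -m jog '[[1,[0.1,0,0],[0,0,0]],[1,[0.1,0,0],[0,0,0]],[1,[0.1,0,0],[0,0,0]],[1,[0.1,0,0],[0,0,0]],[1,[0,0,0],[0,0,0]]]'|grep -E "tcp|wrist"
python3 -c "
from h import *
to(.5221,-.2676,.1995,-.142)"
```

```text
tcp_pos: [0.4378, -0.2538, 0.2015]
wrist_force: [-0.4, -0.3, -0.0]
tcp_pos: [0.4795, -0.2602, 0.2011]
wrist_force: [-0.5, -0.3, -1.6]
time 28.45 turn units -0.0 then shift units [0.432 0.013 0.016] F [-0.5 -0.3 -1.6]
```

```bash
python3 -m jog '[[1,[0.08,0.01,0],[0,0,0]],[1,[0.1,0,0],[0,0,0]],[1,[0.1,0,0],[0,0,0]],[1,[0.1,0,0],[0,0,0]],[1,[0.05,0,0],[0,0,0]],[1,[0,0,0],[0,0,0]]]'|grep -E "tcp|wrist"; python3 -m jog '[[1,[0,0,0.03],[0,0,0]],[1,[0,0,0.03],[0,0,0]],[1,[0,0,0.03],[0,0,0]],[1,[0,0,0.02],[0,0,0]],[1,[0,0,0],[0,0,0]],[1,[0,0,0],[0,0,0]]]'|grep -E "tcp|wrist"
python3 -c "
from h import *
to(.5221,-.2676,.1873,-.142)"
```

```text
tcp_pos: [0.5207, -0.2671, 0.2006]
wrist_force: [0.1, -0.6, -2.2]
tcp_pos: [0.5192, -0.2669, 0.19]
wrist_force: [0.1, -0.3, -2.1]
time 29.45 turn units -0.0 then shift units [0.029 0.003 0.027] F [ 0.1 -0.3 -2.1]
```

```bash
python3 -m jog '[[1,[0.03,0,0.01],[0,0,0]],[1,[0,0,0.01],[0,0,0]],[1,[0,0,0],[0,0,0]],[1,[0,0,0],[0,0,0]]]'|grep -E "tcp|wrist"; python3 -m jog '[[1,[0,0,0.01],[0,0,0]],[1,[0,0,0],[0,0,0]],[1,[0,0,0],[0,0,0]]]'|grep -E "tcp|wrist"
```

```text
tcp_pos: [0.5224, -0.2673, 0.188]
wrist_force: [-0.5, -0.3, -0.4]
tcp_pos: [0.5226, -0.2674, 0.1873]
wrist_force: [-0.0, 0.9, 1.8]
```

```bash
python3 -m jog '[[0.6,[0,0,0],[0,0,0]],[0.5,[0,0,0],[0,0,0]],[0.3,[0,0,0],[0,0,0]],[0,[0,0,0],[0,0,0]],[-0.3,[0,0,0],[0,0,0]],[-0.3,[0,0,0],[0,0,0]],[-0.3,[0,0,0],[0,0,0]],[-0.3,[0,0,0],[0,0,0]]]'; python3 -m jog '[[-0.3,[0,0,-0.1],[0,0,0]],[-0.3,[0,0,-0.25],[0,0,0]],[-0.3,[0,0,-0.35],[0,0,0]],[-0.3,[0,0,-0.35],[0,0,0]],[-0.3,[0,0,-0.35],[0,0,0]],[-0.3,[0,0,0],[0,0,0]],[-0.3,[0,0,0],[0,0,0]],[-0.3,[0,0,0],[0,0,0]],[-0.3,[0,0,0],[0,0,0]]]'
python3 - <<'E'
from h import *
a=cv2.imread("pics/side0.png").astype(int); C=cam("side"); b=camera("side")[:,:,::-1].astype(int)
# handle: compare side view around handle with the start picture
u,v=[int(t) for t in proj(C,[.522,-.268,.21])[0]]
print("diff side px handle region",np.abs(a-b).max(2)[v-25:v+25:3,u-16:u+17:2])
W=cam("wrist"); w=camera("wrist"); hsv=cv2.cvtColor(w,cv2.COLOR_RGB2HSV)
print("pred top,collar",proj(W,[[.522,-.268,.246],[.522,-.268,.171]]))
m=(hsv[...,0]>10)&(hsv[...,0]<25)&(hsv[...,1]>180)&(hsv[...,2]>190); m=m.astype(np.uint8)
n,_,st,ce=cv2.connectedComponentsWithStats(m); print([(st[i].tolist(),ce[i].round(1)) for i in range(1,n) if st[i,4]>15])
print(readout.read_state()['time'])
E
```

```text
time: 30.7
tcp_pos: [0.5224, -0.2673, 0.187]
tool_rot: [-3.142, -0.0, -0.142]
wrist_force: [0.9, 0.9, -0.2]
gripper_width: 0.0553
grasp_force: 0.0
time: 31.45
tcp_pos: [0.5219, -0.2671, 0.3261]
tool_rot: [-3.141, 0.002, -0.143]
wrist_force: [-0.4, 0.3, -0.4]
gripper_width: 0.0553
grasp_force: 0.0
diff side px handle region [[ 16  17  18  22  27  29  26  27  25  26   7  66  93 118 124 127 128]
 [ 29  28  28  25  25  28  28  27  26  23  14  45  68 113 117 125 127]
 [ 26  27  25  26  25  27  27  28  26  22  19  42  86 117 118 119 102]
 [ 24  26  27  25  27  27  27  27  28  26  19  34  55  71  36   2  20]
 [ 25  25  26  26  24  26  26  27  29  24  17  24  25  26  27  26  26]
 [ 24  25  26  26  27  26  31  21  27  29  21  24  24  24  28  26  25]
 [ 25  25  26  26  27  24   6  13   6   4   4  11  24  25  26  25  25]
 [ 27  25  24  24  27  24  10  10  11   8   7  18  25  25  25  26  26]
 [ 27  25  24  26  25  18   4   9   9  10  11  22  27  24  24  25  26]
 [ 28  26  24  25  25  18   8  10   9  11  10  21  29  27  25  25  26]
 [ 29  28  26  24  24  28   8   8   9   9  13  27  29  27  24  24  25]
 [ 29  29  28  25  25  16   9   9   8  11  17  28  28  29  26  24  25]
 [ 23  24  20  17  15  35  28  14  40  71  51  19  27  28  28  26  24]
 [ 18  20  24  25  28  13  25  27  29  25  16  25  25  27  29  26  26]
 [ 24  26  26  26  27  27  30  23  26  34  30  25  26  26  29  28  25]
 [ 25  24  26  27  28  26  26  24  24  27  27  26  26  26  26  29  29]
 [ 25  22  21  28  28  28  25  26  24  26  28  25  26  26  25  28  27]]
pred top,collar [[322.64946682 245.25583442]
 [322.3806632  217.40907798]]
[]
31.55
```

```bash
python3 -m jog '[[-0.3,[0,0,0],[0,0,0]],[-0.3,[0,0,0],[0,0,0]],[-0.3,[0,0,0],[0,0,0]],[-0.3,[0,0,0],[0,0,0]],[-0.3,[0,0,0],[0,0,0]],[-0.3,[0,0,0],[0,0,0]]]'>/dev/null; python3 -c "
from workcell import ticket
print(ticket.finish_job())"
```

```text
the job is handed in; nothing more can be done
None
```

I lifted the basket out by its bail and set it down unhooked at about the middle of the plate, hung the hook back in the middle slot, and handed the job in at about 32 s; no verdict came back, but the last camera and force readings agreed with this.

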